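# Kit the turned hubs with their shafts

## Task

Kit up the three shafts for assembly: into the empty pocket of each plywood tray set the hub that belongs on the shaft lying in it - the hub with the keyway to the shaft with the key, the plain large-bore hub to the thick plain shaft, the small-bore hub to the thin shaft - and put the hub with the square bore, which fits none of them, in the shallow grey pan to go back to stores. Set every hub down gently, flat on its flange and fully down inside its pocket or pan; do not drop them. Leave the spanner and the V-block where they lie.

Things in the scene. Friction and masses are not known exactly. Their poses are not given: they have to be found in the camera images.
- hub_keyed: Loose steel hub, 0.7 kg, on the bench flange down: flange 84 mm across, 10 mm thick, four small bolt holes; above it a boss 58 mm across (grip this), its top 38 mm above the underside. Origin: centre of the underside; z up along the bore. Bore right through: round, 36 mm in diameter, with one keyway 12 mm wide and 6 mm deep cut in it, on the hub's +x side.
- hub_large: Loose steel hub, 0.7 kg, on the bench flange down: flange 84 mm across, 10 mm thick, four small bolt holes; above it a boss 58 mm across (grip this), its top 38 mm above the underside. Origin: centre of the underside; z up along the bore. Bore right through: round and plain, 36 mm in diameter, no keyway.
- hub_small: Loose steel hub, 0.7 kg, on the bench flange down: flange 84 mm across, 10 mm thick, four small bolt holes; above it a boss 58 mm across (grip this), its top 38 mm above the underside. Origin: centre of the underside; z up along the bore. Bore right through: round and plain, small, 18 mm in diameter.
- hub_square: Loose steel hub, 0.7 kg, on the bench flange down: flange 84 mm across, 10 mm thick, four small bolt holes; above it a boss 58 mm across (grip this), its top 38 mm above the underside. Origin: centre of the underside; z up along the bore. Bore right through: square, 28 mm across.
- tray_keyed: Fixed plywood tray. Empty square pocket 106 mm wide inside, floor 6 mm above the bench, strips round it 8 mm wide, tops at 14 mm. Origin: on the bench under the pocket's centre; z up; x towards the shaft fixed crosswise 89 mm away, axis 30 mm high. Tray spans x -61 to 125, y -61 to 61 mm. Shaft 100 mm long, 36 mm thick, a dark steel key 12 x 48 mm standing proud on top (to 52 mm height).
- tray_large: Fixed plywood tray. Empty square pocket 106 mm wide inside, floor 6 mm above the bench, strips round it 8 mm wide, tops at 14 mm. Origin: on the bench under the pocket's centre; z up; x towards the shaft fixed crosswise 89 mm away, axis 30 mm high. Tray spans x -61 to 125, y -61 to 61 mm. Shaft 100 mm long, 36 mm thick, plain, no key (top at 48 mm).
- tray_small: Fixed plywood tray. Empty square pocket 106 mm wide inside, floor 6 mm above the bench, strips round it 8 mm wide, tops at 14 mm. Origin: on the bench under the pocket's centre; z up; x towards the shaft fixed crosswise 89 mm away, axis 30 mm high. Tray spans x -61 to 125, y -61 to 61 mm. Shaft 100 mm long, 18 mm thin, plain (top at 39 mm).
- returns_pan: Fixed shallow grey sheet-steel pan, empty at the start, 156 by 142 mm outside (x by y), 3 mm floor and walls, its rim about 18 mm above the bench. Origin: on the bench under its centre; z up.
- spanner: A loose steel spanner 200 mm long lying flat on the bench, to one side of the work. Bystander. Origin: middle of its length, on the bench; x along its length.
- v_block: A loose steel V-block, 60 by 50 mm and 46 mm high, standing on the bench to the other side of the work. Bystander. Origin: centre of its underside.
Mind the look-alikes: they are no part of the job. What is shaped like the hub_square but blue is not meant. Leave any blue look-alike of the hub_large alone.

How it is judged:
By the outcome, as a careful person would: the job done as asked, in the order asked, and still so for the second after the job is handed in, with the robot touching nothing.
It also fails if it takes over 102 s, if anything falls off the work surface, if the arm or the gripper's body presses on something with over 40 N, if the wrist force passes 120 N, or if a joint passes its speed limit or range.

## Robot

A 7-joint arm with a two-finger parallel gripper is mounted at the origin on the work surface. World frame = base frame: x ahead of the robot, y to its left, z up, the work surface at z = 0. Lengths are in m, angles in rad, forces in N, time in s.
With the tool pointing down it reaches from about 0.4 to 0.85 m from the base axis. Payload 10.4 kg.
Tool frame: the origin (TCP) lies between the finger pads; the fingertips stand 14 mm ahead of it and the grasp point (between the pads) lies 5 mm behind it (r.finger_overhang is the z of the fingertips in the tool frame, in m); z points along the fingers, y is the line along which they close (so a half turn about z gives the same grasp; the last joint's range is limited). The gripper opens to 87 mm and grips with 3 to 60 N. Pads are 19 mm wide; open, the fingers measure 117 mm over their backs; the gripper's body (75 mm by 190 mm) begins 51 mm behind the grasp point.
Start: joints at [-1.365, 0.332, -0.065, 1.46, 0.022, 1.35, -0.088], TCP at [0.142, 0.609, 0.237] pointing down, gripper open.
Joint ranges: [-2.6, 2.6], [-0.5, 2.12], [-1.47, 1.34], [0.16, 2.42], [-1.27, 4.41], [0.06, 2.06], [-2.6, 2.6]. Speed limits (rad/s): [2.22, 2.22, 2.79, 2.79, 3.14, 3.14, 3.14].

## Interface

Orientations are given as a unit quaternion [x, y, z, w].
In Python, from bench import r, optics gives the robot as it stands.
- The arm moves only by the shell command python3 -m pendant 'ROWS' [FORCE]. ROWS is JSON, a list of rows, each a list of 7 numbers: the closure, from -1 (fully open) to 1 (shut), then the shift along the tool's x, y, z scaled (see below), then the turn, a rotation vector about the tool's x, y, z scaled (see below). In form: [[grip, x, y, z, rx, ry, rz], ...]. A call has 1 to 8 rows; each row is the pose to reach, as a shift and turn from the pose commanded when the call began, along the tool's axes at that moment; what a row does not reach only later rows make up. The controller multiplies each number of a shift by 0.3 m and each number of a turn by 120 degrees. A row lasts 1/8 s, in which the tool goes at most 62.5 mm and 10.7 degrees, less where a joint would pass 70% of its speed; a pose out of reach is approached as far as the arm can. A call with a number of a shift or a turn outside -1 to 1 is refused whole. A call with a gripper value outside its range is refused whole. The fingers move at their own pace and stop on an object; FORCE is the grip in N (left out, the last holds). Time passes only in rows, so rows that repeat a pose let the fingers close. It gives the time, the measured TCP pose, the force, the opening and the grip force at its end, in the units of the state.
- r.read_state(): the state, without advancing time (a new reading comes with each control period).
- optics.camera(name): name is "side" or "top"; returns a dict with "pixels" (480x640x3 uint8, red, green, blue), "vfov" (degrees; the focal length in pixels is half the picture's height over the tangent of half this angle, whatever the lens; pixels are square), "cx", "cy" (the principal point, pixels), "D" ([k1, k2, p1, p2, k3] as OpenCV has them; the pictures are not rectified), "rvec" (rotation vector, rad) and "tvec" (3), from world to camera coordinates, as OpenCV has them. Camera axes: x right, y down, z forward; pixel columns grow to the right and rows downward; lengths in m; the calibration is good to about 2 mm. A picture is of the moment at which its call begins. There is no depth.
- r.close_job(): hands the job in; it is judged then, once.
The state is a dict: "time": time; "joint_positions": joint angles; "joint_vel": joint speeds; "joint_torque": joint torques, N m; "ee_pos": TCP position; "eef_rot": TCP orientation; "ft_force": force on the tool from outside, world axes, zero at the start; "torque": the same for the moment, N m; "width": finger opening in m; "grip_force": force on a finger pad.
Only numpy, scipy, OpenCV 4.12 (cv2) and the standard library are available. Lean on these libraries where they do the work, as an engineer would, in place of code of your own. Each camera call takes 0.05 s, during which the arm holds its last target. There are 200 camera calls.

## Working session

There is one attempt and no reset: what is moved stays moved. The work goes in short steps, Python scripts to look and compute and a shell command to move; the robot and the scene stay as the last step left them, time stands still between calls to the robot, and variables do not carry over. Pictures are saved under pics/ and viewed, at most 15 in all, crops included, and the job is handed in when it is done.

```bash
ls; mkdir -p pics; cat > h.py <<'E'
import numpy as np, cv2
from bench import r, optics
from scipy.spatial.transform import Rotation as R
def cam(n):
    c=optics.camera(n); p=np.array(c["pixels"],dtype=np.uint8)
    f=240/np.tan(np.radians(c["vfov"])/2)
    K=np.array([[f,0,c["cx"]],[0,f,c["cy"]],[0,0,1.]])
    return p,K,np.array(c["D"],float),np.array(c["rvec"],float),np.array(c["tvec"],float)
def save(n,fn):
    c=cam(n); cv2.imwrite(fn,c[0][:,:,::-1]); np.savez(fn[:-4],p=c[0],K=c[1],D=c[2],rv=c[3],t=c[4]); return c
def load(fn):
    d=np.load(fn); return d['p'],d['K'],d['D'],d['rv'],d['t']
def ray(c,uv):
    q=cv2.undistortPoints(np.array([[uv]],float),c[1],c[2])[0,0]
    M=cv2.Rodrigues(c[3])[0]; return -M.T@c[4], M.T@np.array([q[0],q[1],1])
def onz(c,uv,z):
    o,d=ray(c,uv); return o+d*(z-o[2])/d[2]
def tri(c1,u1,c2,u2):
    o1,d1=ray(c1,u1);o2,d2=ray(c2,u2)
    s=np.linalg.lstsq(np.c_[d1,-d2],o2-o1,rcond=None)[0]
    a,b=o1+s[0]*d1,o2+s[1]*d2; return (a+b)/2,np.linalg.norm(a-b)
def proj(c,P): return cv2.projectPoints(np.array(P,float).reshape(-1,3),c[3],c[4],c[1],c[2])[0][:,0]
E
python3 - <<'E'
from h import *
for n in("top","side"):
    c=save(n,f"pics/{n}0.png"); M=cv2.Rodrigues(c[3])[0]; print(n,-M.T@c[4],M[2],c[1][0,0],c[2])
print(r.read_state())
E
```

```text
pics
top [ 0.29064609 -0.00943274  1.2518095 ] [ 0.09906159  0.02124589 -0.99485447] 482.65541889624666 [-0.01660729  0.          0.          0.          0.        ]
side [ 0.35515898 -1.01440812  0.84294075] [ 0.05106932  0.78356466 -0.61920784] 458.047365805922 [-0.05352361  0.          0.          0.          0.        ]
{'time': 0.1, 'joint_positions': array([-1.36463656,  0.3327931 , -0.0647035 ,  1.46085874,  0.02163635,
        1.34989441, -0.08850536]), 'joint_vel': array([-0.00067494, -0.00031395, -0.00125358, -0.00264099, -0.00331062,
       -0.00183673, -0.00068361]), 'joint_torque': array([ 1.40734206e-03, -6.24543285e+01,  2.42890161e-02, -3.90717030e+01,
       -6.14321977e-02,  3.64657142e-02,  3.95200766e-05]), 'ee_pos': array([0.14166913, 0.60839628, 0.23584256]), 'eef_rot': array([ 1.14118115e-01,  9.93466990e-01, -6.28008287e-04, -2.61963581e-05]), 'ft_force': array([ 0.06636368, -0.28743171, -0.14364096]), 'torque': array([ 0.00495777,  0.06348701, -0.04360768]), 'grip_force': 0.0, 'width': 0.08685012652839431}
```

View pics/top0.png

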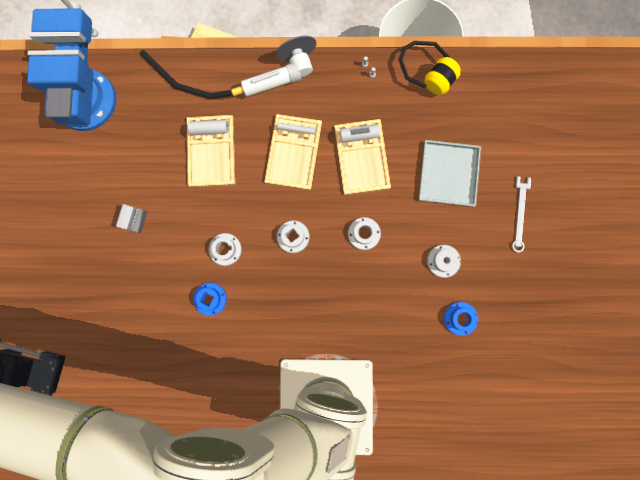

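View pics/side0.png

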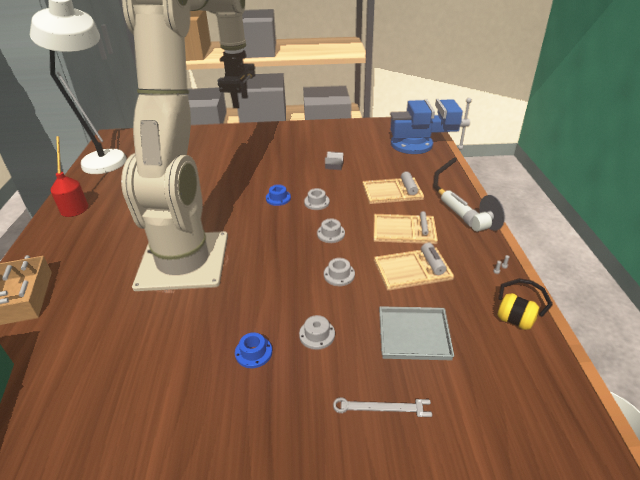

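The top view shows hubs at about (225,249), (293,236) square, (364,233) and (444,261) small. The trays are at (211,165), (293,155) and (362,160), the pan at (449,174), and the blue look-alikes at (210,299) and (461,319). Next I'll enlarge.

```bash
python3 - <<'E'
from h import *
def crop(fn,x0,y0,x1,y1,s,out,g):
    p=cv2.imread(fn)[y0:y1,x0:x1]; p=cv2.resize(p,None,fx=s,fy=s,interpolation=cv2.INTER_CUBIC)
    for x in range(-(-x0//g)*g,x1,g):
        cv2.line(p,(int((x-x0+.5)*s),0),(int((x-x0+.5)*s),6),(0,255,255),1);cv2.putText(p,str(x),(int((x-x0)*s),16),0,.35,(0,255,255),1)
    for y in range(-(-y0//g)*g,y1,g):
        cv2.line(p,(0,int((y-y0+.5)*s)),(6,int((y-y0+.5)*s)),(0,255,255),1);cv2.putText(p,str(y),(8,int((y-y0+.5)*s)+4),0,.35,(0,255,255),1)
    cv2.imwrite(out,p)
crop("pics/top0.png",182,110,482,280,2.66,"pics/topA.png",20)
crop("pics/top0.png",184,212,404,268,3.63,"pics/topB.png",10)
crop("pics/side0.png",290,165,470,365,3,"pics/sideA.png",10)
E
```

```text
(no output)
```

View pics/topA.png

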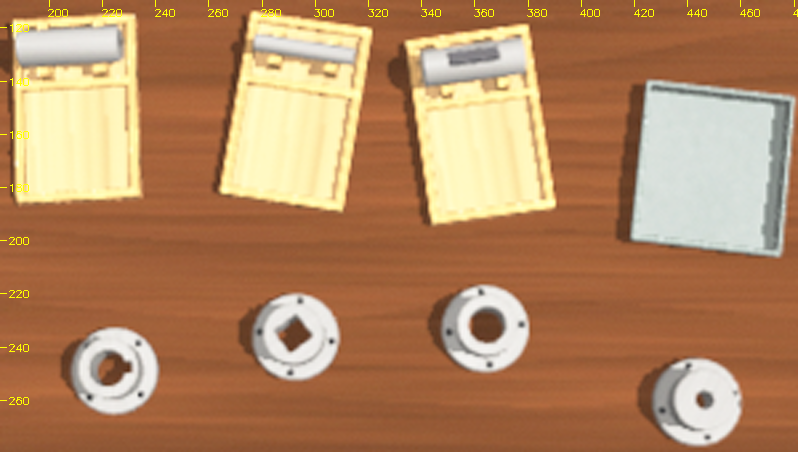

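View pics/topB.png

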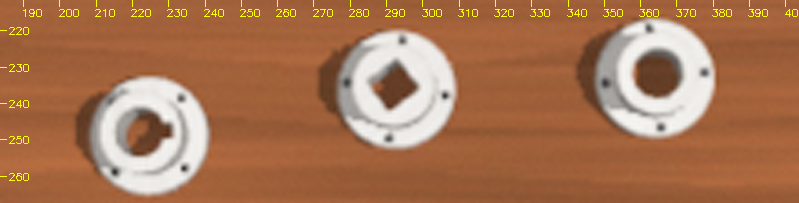

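View pics/sideA.png

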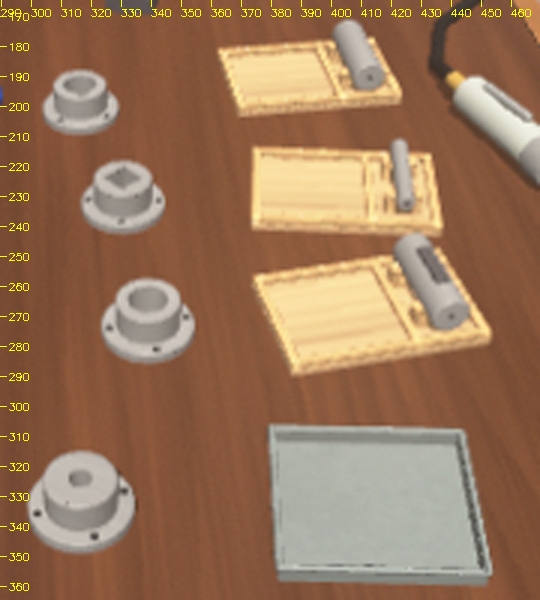

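The crops confirm four bores. The keyway hub is at (225,249), the square one at (293,236), the plain large at (364,233) and the small at (444,261). The trays from left to right hold the thick plain, thin and keyed shafts. I'll triangulate and fit these.

```bash
cat > fit.py <<'E'
from h import *
from scipy.optimize import least_squares
T=load("pics/top0.npz");S=load("pics/side0.npz")
a=lambda L:[(182+x/2.66-.5+.19,110+y/2.66-.5+.19) for x,y in L]
b=lambda L:[(290+x/3-.33,165+y/3-.33) for x,y in L]
# corner order: -x+y, -x-y, +x-y, +x+y
Q={'tray_large':([(16,203),(141,195),(135,14),(14,18)],[(219,48),(240,113),(402,99),(374,38)]),
'tray_small':([(219,191),(343,211),(372,29),(252,12)],[(253,147),(252,226),(441,230),(430,154)]),
'tray_keyed':([(431,224),(555,208),(528,25),(405,41)],[(254,277),(297,369),(490,335),(440,252)]),
'pan':([(630,240),(781,256),(795,98),(647,80)],[(270,425),(278,572),(490,572),(464,430)])}
for n,(t,s) in Q.items():
    t,s=a(t),b(s); P=[tri(T,u,S,v) for u,v in zip(t,s)]
    print(n,'tri z mm',[round(p[2]*1e3) for p,_ in P],'gap',[round(g*1e3,1) for _,g in P])
    box=np.array([[-.078,.071],[-.078,-.071],[.078,-.071],[.078,.071]]) if n=='pan' else np.array([[-.061,.061],[-.061,-.061],[.125,-.061],[.125,.061]])
    def W(v): c,s_=np.cos(v[2]),np.sin(v[2]); return np.c_[box@np.array([[c,s_],[-s_,c]])+v[:2],np.full(4,v[3])]
    f=lambda v:np.r_[proj(T,W(v))-t,proj(S,W(v))-s].ravel()
    z0=.018 if n=='pan' else .014
    o=least_squares(f,[*np.mean([p[:2] for p,_ in P],0),0,z0],loss='soft_l1')
    print('  fit',o.x.round(4),'yaw deg',round(np.degrees(o.x[2]),1),'rms px',round(np.sqrt(np.mean(f(o.x)**2)),2))
# hubs: silhouette fit
ang=np.linspace(0,2*np.pi,60); C=np.c_[np.cos(ang),np.sin(ang)]
pts=np.vstack([np.c_[C*.042,0*ang],np.c_[C*.042,0*ang+.01]]); bs=np.vstack([np.c_[C*.029,0*ang+.01],np.c_[C*.029,0*ang+.038]])
def sil(c,x,y,z):
    m=np.zeros((480*4,640*4),np.uint8)
    for q in(pts,bs):
        u=proj(c,q+[x,y,z]); cv2.fillConvexPoly(m,cv2.convexHull(np.round((u+.5)*4*16-8).astype(np.int32)),1,shift=4)
    return cv2.resize(m.astype(np.float32),(640,480),interpolation=cv2.INTER_AREA)
H={'keyed':((225,249),(317,198)),'large':((364,233),(339,271)),'small':((444,261),(317,332)),'square':((293,236),(331,230))}
for n,uv in H.items():
    ms=[]
    for c,(u,v) in zip((T,S),uv):
        m=np.zeros((480,640),np.float32); w=30
        p=c[0][v-w:v+w,u-w:u+w].astype(int); g=(np.abs(p[...,0]-p[...,2])<30)&(p.sum(2)>240)
        g=cv2.morphologyEx(g.astype(np.uint8),cv2.MORPH_OPEN,np.ones((3,3),np.uint8))
        k,l,st,_=cv2.connectedComponentsWithStats(g); g=(l==1+st[1:,4].argmax()).astype(np.uint8)
        cs,_=cv2.findContours(g,cv2.RETR_EXTERNAL,cv2.CHAIN_APPROX_NONE); cv2.drawContours(g,cs,-1,1,-1)
        m[v-w:v+w,u-w:u+w]=g; ms.append(m)
    x0,y0=onz(T,uv[0],.015)[:2]
    from scipy.optimize import minimize
    bl=lambda m:cv2.GaussianBlur(m,(0,0),1.5)
    mb=[bl(m) for m in ms]
    J=lambda v:sum(((bl(sil(c,*v))-m)**2).sum() for c,m in zip((T,S),mb))
    o=minimize(J,[x0,y0,.0],method='Nelder-Mead',options=dict(initial_simplex=np.array([x0,y0,0])+.008*np.array([[0,0,0],[1,0,0],[0,1,0],[0,0,1]]),xatol=1e-4))
    print(n,o.x.round(4),round(o.fun,1),'areas',[m.sum() for m in ms],[sil(c,*o.x).sum().round() for c in (T,S)])
E
python3 fit.py
```

```text
tray_large tri z mm [14, 3, 5, 13] gap [np.float64(4.1), np.float64(1.5), np.float64(0.4), np.float64(1.0)]
  fit [0.6251 0.3082 0.0499 0.0085] yaw deg 2.9 rms px 0.71
tray_small tri z mm [12, 3, 7, 13] gap [np.float64(1.7), np.float64(0.9), np.float64(0.5), np.float64(2.2)]
  fit [ 0.6215  0.0945 -0.1537  0.0088] yaw deg -8.8 rms px 0.61
tray_keyed tri z mm [10, 7, 10, 7] gap [np.float64(4.0), np.float64(6.7), np.float64(0.5), np.float64(2.2)]
  fit [ 0.6085 -0.0964  0.1365  0.0084] yaw deg 7.8 rms px 0.65
pan tri z mm [15, 13, 17, 15] gap [np.float64(4.5), np.float64(2.6), np.float64(1.6), np.float64(2.4)]
  fit [ 0.5945 -0.3201 -0.115   0.0161] yaw deg -6.6 rms px 0.87
keyed [ 0.3933  0.2661 -0.0015] 5.6 areas [np.float32(814.0), np.float32(395.0)] [np.float32(846.0), np.float32(429.0)]
large [ 0.4364 -0.096  -0.0021] 9.9 areas [np.float32(814.0), np.float32(643.0)] [np.float32(843.0), np.float32(688.0)]
small [ 0.3659 -0.3002 -0.0029] 9.2 areas [np.float32(844.0), np.float32(907.0)] [np.float32(873.0), np.float32(956.0)]
square [ 0.4271  0.0891 -0.0021] 7.5 areas [np.float32(809.0), np.float32(494.0)] [np.float32(837.0), np.float32(534.0)]
```

```bash
cat > go.py <<'E'
import sys
from h import *
# shift/turn numbers from the measured pose to x y z, tool y along world y, tool down
g=np.array(sys.argv[1:4],float); s=r.read_state(); q=R.from_quat(s['eef_rot'])
print('t',s['time'],'shift',(q.inv().apply(g-s['ee_pos'])/.3).round(3),'turn',((q.inv()*R.from_quat([0,1,0,0])).as_rotvec(degrees=True)/120).round(3),'j',s['joint_positions'].round(2))
E
python3 go.py 0.268 0.44 0.2; python3 go.py .393 .266 .13
```

```text
t 0.1 shift [-0.537 -0.451  0.12 ] turn [-0.001 -0.    -0.109] j [-1.36  0.33 -0.06  1.46  0.02  1.35 -0.09]
t 0.1 shift [-1.075 -0.921  0.354] turn [-0.001 -0.    -0.109] j [-1.36  0.33 -0.06  1.46  0.02  1.35 -0.09]
```

```bash
python3 -m pendant '[[-1,-0.134,-0.113,0.03,0,0,-0.027],[-1,-0.268,-0.225,0.06,0,0,-0.054],[-1,-0.402,-0.338,0.09,0,0,-0.082],[-1,-0.537,-0.451,0.12,0,0,-0.109],[-1,-0.537,-0.451,0.12,0,0,-0.109],[-1,-0.537,-0.451,0.12,0,0,-0.109]]' 45; python3 go.py .393 .266 .13
```

```text
time: 0.85
ee_pos: [0.2675, 0.4408, 0.2006]
eef_rot: [0.0, 1.0, 0.0, -0.0]
ft_force: [-0.5, 0.0, -0.4]
width: 0.0868
grip_force: 0.0
t 0.85 shift [-0.419 -0.582  0.235] turn [ 0. -0. -0.] j [-1.12  0.12  0.01  1.8  -0.    1.23  0.46]
```

```bash
python3 -m pendant '[[-1,-0.105,-0.146,0.06,0,0,0],[-1,-0.21,-0.291,0.12,0,0,0],[-1,-0.315,-0.437,0.18,0,0,0],[-1,-0.419,-0.582,0.235,0,0,0],[-1,-0.419,-0.582,0.235,0,0,0],[-1,-0.419,-0.582,0.235,0,0,0]]'; python3 - <<'E'
from h import *
c=save("top","pics/t1.png"); s=save("side","pics/s1.png")
a=cv2.resize(c[0][200:300,175:275],(400,400),interpolation=2);b=cv2.resize(s[0][140:240,267:367],(400,400),interpolation=2)
cv2.imwrite("pics/c1.png",np.hstack([a,b])[:,:,::-1])
E
python3 go.py .393 .266 .028
```

```text
time: 1.6
ee_pos: [0.393, 0.2673, 0.1302]
eef_rot: [-0.001, 1.0, 0.0, -0.0]
ft_force: [0.1, 0.7, 0.3]
width: 0.0873
grip_force: 0.0
t 1.7 shift [-0.    -0.006  0.341] turn [0.    0.    0.001] j [-0.87  0.09  0.19  1.99 -0.02  1.07  0.9 ]
```

View pics/c1.png

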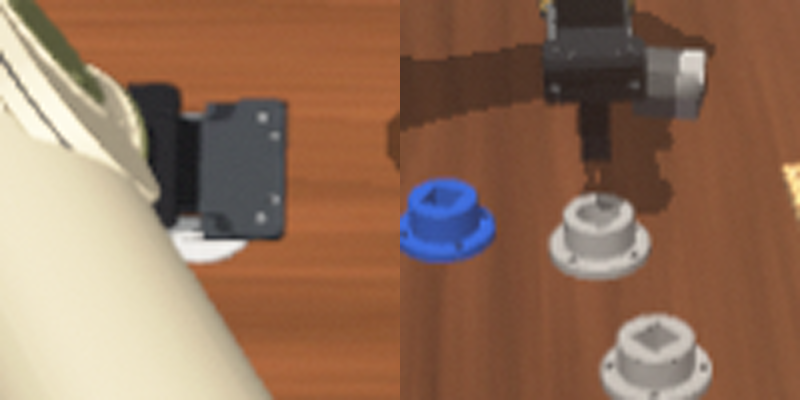

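The side view (right half) shows the fingers straight above the keyed hub, at crop (598,215), so I'll go down and grip.

```bash
python3 -m pendant '[[-1,0,-0.004,0.1,0,0,0],[-1,0,-0.004,0.2,0,0,0],[-1,0,-0.004,0.29,0,0,0],[-1,0,-0.004,0.34,0,0,0],[-1,0,-0.004,0.34,0,0,0]]'; python3 -m pendant '[[1,0,0,0,0,0,0],[1,0,0,0,0,0,0],[1,0,0,0,0,0,0],[1,0,0,0,0,0,0],[1,0,0,0,0,0,0],[1,0,0,0,0,0,0]]' 45
```

```text
time: 2.33
ee_pos: [0.3929, 0.265, 0.0276]
eef_rot: [-0.0, 1.0, -0.0, -0.001]
ft_force: [-0.8, 0.5, 1.5]
width: 0.087
grip_force: 0.0
time: 3.08
ee_pos: [0.3938, 0.265, 0.0284]
eef_rot: [0.0, 1.0, 0.0, 0.0]
ft_force: [-1.2, 1.0, 5.8]
width: 0.0564
grip_force: 45.0
```

```bash
python3 -m pendant '[[1,0,0,-0.07,0,0,0],[1,0,0,-0.17,0,0,0],[1,0,0,-0.28,0,0,0],[1,0,0,-0.28,0,0,0],[1,0,0,-0.28,0,0,0]]'; python3 - <<'E'
from h import *
s=save("side","pics/s2.png")
cv2.imwrite("pics/c2.png",cv2.resize(s[0][110:230,257:377],(480,480),interpolation=2)[:,:,::-1])
E
python3 go.py .50 .09 .11;python3 go.py .608 -.096 .11
```

```text
time: 3.7
ee_pos: [0.3926, 0.2638, 0.1103]
eef_rot: [0.0, 1.0, -0.001, -0.001]
ft_force: [0.3, -0.2, -6.9]
width: 0.0566
grip_force: 45.0
t 3.75 shift [-0.359 -0.579  0.001] turn [-0.001 -0.001 -0.   ] j [-0.87  0.11  0.2   2.01 -0.03  1.02  0.91]
t 3.75 shift [-7.190e-01 -1.199e+00  1.000e-03] turn [-0.001 -0.001 -0.   ] j [-0.87  0.11  0.2   2.01 -0.03  1.02  0.91]
```

View pics/c2.png

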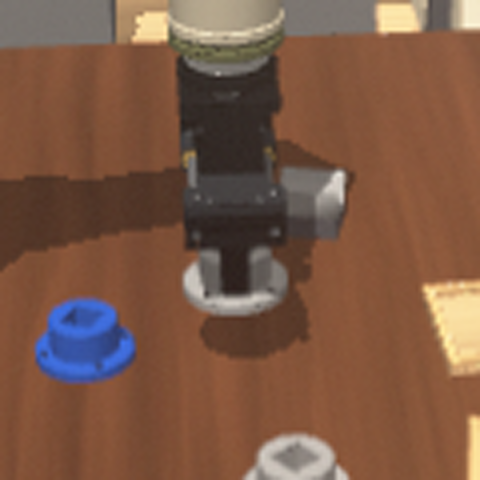

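The keyed hub hangs level and centred in the fingers, at crop (237,290). I'll carry it to its tray.

```bash
python3 -m pendant '[[1,-0.07,-0.116,0,0,0,0],[1,-0.16,-0.26,0,0,0,0],[1,-0.26,-0.42,0,0,0,0],[1,-0.359,-0.58,0,0,0,0],[1,-0.459,-0.74,0,0,0,0],[1,-0.559,-0.9,0,0,0,0],[1,-0.61,-1,0,0,0,0],[1,-0.61,-1,0,0,0,0]]'; python3 go.py .608 -.096 .06
```

```text
time: 4.75
ee_pos: [0.576, -0.0393, 0.1101]
eef_rot: [0.003, 1.0, -0.001, -0.001]
ft_force: [0.1, 0.6, -6.6]
width: 0.0565
grip_force: 45.0
t 4.75 shift [-0.108 -0.188  0.167] turn [-0.001 -0.001 -0.003] j [-0.39  0.35  0.46  1.76 -0.17  1.07  1.69]
```

```bash
python3 -m pendant '[[1,-0.05,-0.1,0,0,0,0],[1,-0.107,-0.196,0,0,0,0],[1,-0.107,-0.196,0,0,0,0],[1,-0.107,-0.196,0.09,0,0,0],[1,-0.107,-0.196,0.167,0,0,0],[1,-0.107,-0.196,0.167,0,0,0],[1,-0.107,-0.196,0.167,0,0,0]]'; python3 - <<'E'
from h import *
s=save("side","pics/s3.png");t=save("top","pics/t3.png")
cv2.imwrite("pics/c3.png",np.hstack([cv2.resize(s[0][220:310,350:470],(480,360),interpolation=2),cv2.resize(t[0][110:210,320:400],(288,360),interpolation=2)])[:,:,::-1])
E
python3 go.py .608 -.096 .034
```

```text
time: 5.62
ee_pos: [0.6086, -0.0936, 0.0623]
eef_rot: [-0.0, 1.0, 0.0, 0.0]
ft_force: [-0.0, -0.2, -5.8]
width: 0.0563
grip_force: 45.0
t 5.725 shift [ 0.004 -0.007  0.097] turn [ 0.     0.001 -0.   ] j [-0.27  0.49  0.45  1.69 -0.24  1.01  1.83]
```

View pics/c3.png

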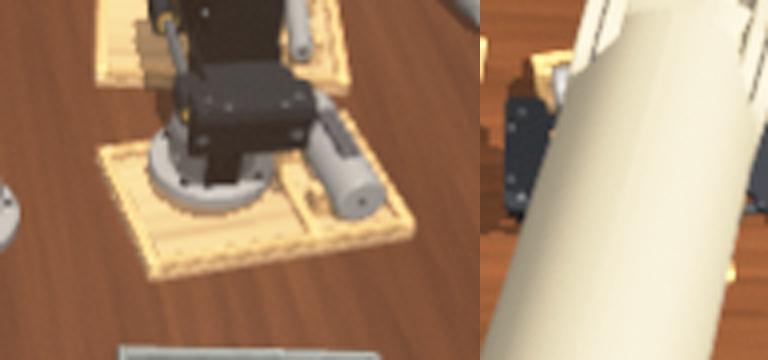

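The side view shows the hub above the pocket, clear of the shaft, with its flange centre at crop (212,180). I'll lower it slowly.

```bash
python3 -m pendant '[[1,0,0,0.03,0,0,0],[1,0,0,0.055,0,0,0],[1,0,0,0.07,0,0,0],[1,0,0,0.077,0,0,0],[1,0,0,0.082,0,0,0],[1,0,0,0.086,0,0,0],[1,0,0,0.086,0,0,0]]'; python3 go.py .608 -.096 .034
```

```text
time: 6.6
ee_pos: [0.6085, -0.0944, 0.0361]
eef_rot: [0.0, 1.0, 0.0, 0.0]
ft_force: [0.6, -0.0, -6.4]
width: 0.0567
grip_force: 45.0
t 6.6 shift [ 0.002 -0.005  0.007] turn [ 0.  0. -0.] j [-0.26  0.52  0.44  1.71 -0.26  0.97  1.84]
```

```bash
python3 -m pendant '[[1,0,0,0.003,0,0,0],[1,0,0,0.006,0,0,0],[1,0,0,0.006,0,0,0]]'; python3 -m pendant '[[1,0,0,0.003,0,0,0],[1,0,0,0.003,0,0,0],[1,0,0,0.003,0,0,0]]'
```

```text
time: 6.98
ee_pos: [0.6086, -0.0943, 0.0346]
eef_rot: [0.0, 1.0, 0.0, 0.0]
ft_force: [-0.9, 1.5, -3.4]
width: 0.0564
grip_force: 45.0
time: 7.35
ee_pos: [0.6086, -0.0943, 0.0345]
eef_rot: [0.0, 1.0, 0.0, 0.0]
ft_force: [-6.3, 1.2, 7.3]
width: 0.0567
grip_force: 45.0
```

```bash
python3 -m pendant '[[-1,0,0,0,0,0,0],[-1,0,0,0,0,0,0],[-1,0,0,0,0,0,0],[-1,0,0,0,0,0,0],[-1,0,0,-0.12,0,0,0],[-1,0,0,-0.28,0,0,0],[-1,0,0,-0.28,0,0,0]]'; python3 go.py .4365 -.096 .11
```

```text
time: 8.22
ee_pos: [0.6108, -0.0949, 0.1214]
eef_rot: [0.0, 1.0, -0.0, 0.003]
ft_force: [-0.0, -0.3, -1.1]
width: 0.0871
grip_force: 0.0
t 8.225 shift [ 0.581 -0.004  0.034] turn [-0.     0.003 -0.   ] j [-0.29  0.42  0.48  1.65 -0.21  1.12  1.81]
```

```bash
python3 -m pendant '[[-1,0.15,-0.004,0,0,0,0],[-1,0.33,-0.004,0,0,0,0],[-1,0.5,-0.004,0,0,0,0],[-1,0.573,-0.004,0,0,0,0],[-1,0.573,-0.004,0.1,0,0,0],[-1,0.573,-0.004,0.2,0,0,0],[-1,0.573,-0.004,0.2,0,0,0],[-1,0.573,-0.004,0.2,0,0,0]]'; python3 - <<'E'
from h import *
s=save("side","pics/s4.png")
cv2.imwrite("pics/c4.png",cv2.resize(s[0][200:300,300:460],(640,400),interpolation=2)[:,:,::-1])
E
python3 go.py .4365 -.096 .028
```

```text
time: 9.22
ee_pos: [0.4369, -0.0956, 0.058]
eef_rot: [0.0, 1.0, -0.0, 0.0]
ft_force: [0.7, 0.5, 0.1]
width: 0.0872
grip_force: 0.0
t 9.275 shift [ 0.003 -0.001  0.101] turn [-0.     0.001 -0.   ] j [-0.37  0.14  0.51  2.13 -0.09  0.89  1.77]
```

View pics/c4.png

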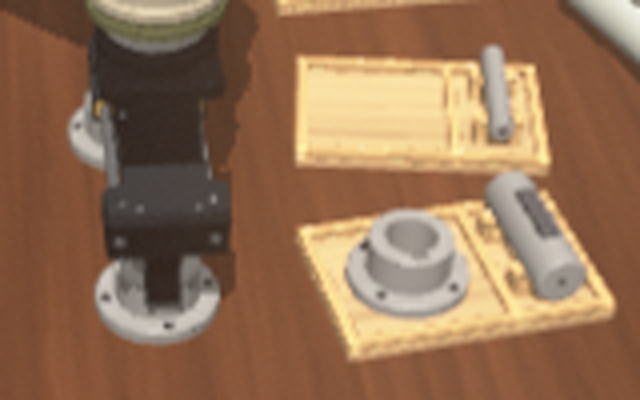

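The keyed hub sits flat in its pocket, at crop (408,265), and the fingers straddle the large hub. I'll grip it.

```bash
python3 -m pendant '[[-1,0,0,0.06,0,0,0],[-1,0,0,0.1,0,0,0],[-1,0,0,0.1,0,0,0],[1,0,0,0.1,0,0,0],[1,0,0,0.1,0,0,0],[1,0,0,0.1,0,0,0],[1,0,0,0.1,0,0,0],[1,0,0,0.1,0,0,0]]' 45;python3 -m pendant '[[1,0,0,0,0,0,0],[1,0,0,-0.07,0,0,0],[1,0,0,-0.17,0,0,0],[1,0,0,-0.28,0,0,0],[1,0,0,-0.28,0,0,0]]';  python3 go.py .53 .1 .11
```

```text
time: 10.28
ee_pos: [0.4368, -0.0957, 0.0276]
eef_rot: [0.0, 1.0, -0.0, 0.0]
ft_force: [-0.9, -1.4, 3.4]
width: 0.0562
grip_force: 45.9
time: 10.9
ee_pos: [0.4374, -0.0952, 0.1124]
eef_rot: [0.0, 1.0, 0.0, 0.001]
ft_force: [-0.2, -0.7, -7.9]
width: 0.0568
grip_force: 45.9
t 10.9 shift [-0.309  0.651  0.009] turn [ 0.     0.001 -0.   ] j [-0.39  0.04  0.52  2.08 -0.03  1.02  1.71]
```

```bash
python3 -m pendant '[[1,-0.05,0.1,0,0,0,0],[1,-0.13,0.27,0,0,0,0],[1,-0.21,0.44,0,0,0,0],[1,-0.29,0.61,0,0,0,0],[1,-0.37,0.78,0,0,0,0],[1,-0.44,0.92,0,0,0,0],[1,-0.48,1,0,0,0,0],[1,-0.48,1,0,0,0,0]]';python3 go.py .625 .307 .06
```

```text
time: 11.9
ee_pos: [0.5794, 0.207, 0.1079]
eef_rot: [-0.002, 1.0, -0.0, -0.002]
ft_force: [1.1, -0.5, -8.3]
width: 0.0561
grip_force: 45.9
t 11.9 shift [-0.154  0.333  0.159] turn [-0.    -0.002  0.002] j [-0.67  0.42  0.32  1.65 -0.14  1.1   1.26]
```

```bash
python3 -m pendant '[[1,-0.06,0.14,0,0,0,0],[1,-0.12,0.27,0,0,0,0],[1,-0.15,0.34,0,0,0,0],[1,-0.15,0.34,0,0,0,0],[1,-0.15,0.34,0.08,0,0,0],[1,-0.15,0.34,0.16,0,0,0],[1,-0.15,0.34,0.16,0,0,0],[1,-0.15,0.34,0.16,0,0,0]]';python3 - <<'E'
from h import *
s=save("side","pics/s5.png")
cv2.imwrite("pics/c5.png",cv2.resize(s[0][140:220,330:450],(600,400),interpolation=2)[:,:,::-1])
E
python3 go.py .625 .308 .037
```

```text
time: 12.9
ee_pos: [0.626, 0.3056, 0.0638]
eef_rot: [0.001, 1.0, -0.0, 0.0]
ft_force: [-0.1, 0.3, -6.5]
width: 0.0564
grip_force: 45.9
t 12.95 shift [0.005 0.006 0.091] turn [ 0.     0.001 -0.001] j [-0.72  0.63  0.28  1.44 -0.19  1.1   1.17]
```

View pics/c5.png

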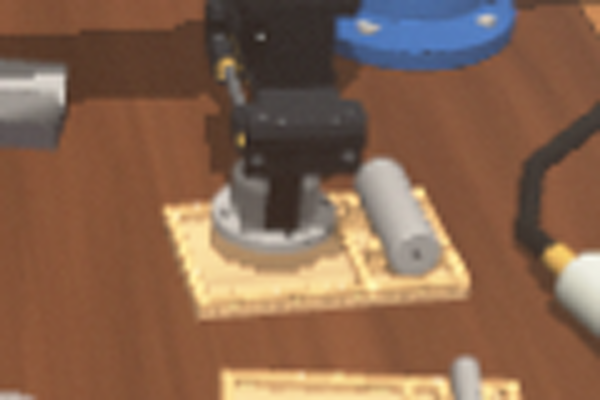

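The large hub is above its pocket, at crop (275,235), and clear of the shaft. I'll lower it.

```bash
python3 -m pendant '[[1,0,0,0.03,0,0,0],[1,0,0,0.06,0,0,0],[1,0,0,0.075,0,0,0],[1,0,0,0.083,0,0,0],[1,0,0,0.088,0,0,0],[1,0,0,0.091,0,0,0],[1,0,0,0.091,0,0,0]]'; python3 -m pendant '[[1,0,0,0.003,0,0,0],[1,0,0,0.006,0,0,0],[1,0,0,0.006,0,0,0]]'
```

```text
time: 13.82
ee_pos: [0.6259, 0.3064, 0.0363]
eef_rot: [0.0, 1.0, 0.0, 0.0]
ft_force: [0.9, -0.2, -6.9]
width: 0.0562
grip_force: 45.9
time: 14.2
ee_pos: [0.6257, 0.3065, 0.0343]
eef_rot: [0.0, 1.0, 0.0, -0.0]
ft_force: [0.6, -0.5, -6.6]
width: 0.0562
grip_force: 45.9
```

```bash
python3 -m pendant '[[1,0,0,0.002,0,0,0],[1,0,0,0.004,0,0,0],[1,0,0,0.004,0,0,0]]'
```

```text
time: 14.58
ee_pos: [0.6258, 0.3065, 0.0338]
eef_rot: [0.0, 1.0, 0.0, 0.0]
ft_force: [-3.3, -2.3, 1.4]
width: 0.0564
grip_force: 46.0
```

```bash
python3 -m pendant '[[-1,0,0,0,0,0,0],[-1,0,0,0,0,0,0],[-1,0,0,0,0,0,0],[-1,0,0,0,0,0,0],[-1,0,0,-0.12,0,0,0],[-1,0,0,-0.28,0,0,0],[-1,0,0,-0.28,0,0,0]]'; python3 -m pendant '[[-1,0.06,-0.1,0,0,0,0],[-1,0.14,-0.27,0,0,0,0],[-1,0.22,-0.44,0,0,0,0],[-1,0.3,-0.61,0,0,0,0],[-1,0.38,-0.78,0,0,0,0],[-1,0.46,-0.95,0,0,0,0],[-1,0.48,-1,0,0,0,0]]'; python3 go.py .366 -.3 .11
```

```text
time: 15.45
ee_pos: [0.6282, 0.3074, 0.122]
eef_rot: [0.0, 1.0, 0.002, 0.003]
ft_force: [0.5, 0.1, -0.7]
width: 0.0866
grip_force: 0.0
time: 16.32
ee_pos: [0.48, 0.0034, 0.1167]
eef_rot: [0.002, 1.0, 0.0, -0.0]
ft_force: [0.8, 1.3, 0.5]
width: 0.0867
grip_force: 0.0
t 16.325 shift [ 0.375 -1.013  0.023] turn [ 0.    -0.    -0.002] j [-0.51  0.12  0.43  2.   -0.06  1.04  1.52]
```

```bash
python3 -m pendant '[[-1,0.06,-0.17,0,0,0,0],[-1,0.12,-0.34,0,0,0,0],[-1,0.19,-0.51,0,0,0,0],[-1,0.25,-0.68,0,0,0,0],[-1,0.31,-0.85,0,0,0,0],[-1,0.375,-1,0,0,0,0],[-1,0.375,-1,0,0,0,0],[-1,0.375,-1,0,0,0,0]]'; python3 -m pendant '[[-1,0,0,0.1,0,0,0],[-1,0,0,0.18,0,0,0],[-1,0,0,0.18,0,0,0],[-1,0,0,0.18,0,0,0]]'; python3 - <<'E'
from h import *
s=save("side","pics/s6.png")
cv2.imwrite("pics/c6.png",cv2.resize(s[0][150:370,230:460],None,fx=2.6,fy=2.6,interpolation=2)[:,:,::-1])
E
python3 go.py .366 -.3 .028
```

```text
time: 17.32
ee_pos: [0.3696, -0.2927, 0.1168]
eef_rot: [-0.0, 1.0, 0.0, -0.0]
ft_force: [0.9, 0.1, -0.1]
width: 0.0869
grip_force: 0.0
time: 17.82
ee_pos: [0.3698, -0.293, 0.0638]
eef_rot: [-0.0, 1.0, -0.0, 0.0]
ft_force: [-0.4, -0.2, 0.1]
width: 0.0868
grip_force: 0.0
t 17.875 shift [ 0.013 -0.022  0.12 ] turn [-0.     0.001  0.   ] j [-0.08  0.21  0.72  2.07 -0.17  0.92  2.31]
```

View pics/c6.png

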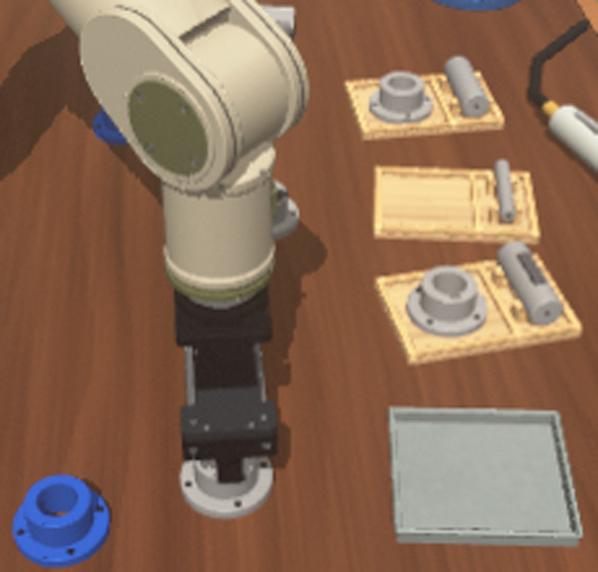

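Both placed hubs sit in their pockets. The gripper is over the small hub, at crop (228,485), so I'll correct the position, descend and grip.

```bash
python3 -m pendant '[[-1,0.013,-0.022,0,0,0,0],[-1,0.013,-0.022,0.06,0,0,0],[-1,0.013,-0.022,0.12,0,0,0],[-1,0.013,-0.022,0.12,0,0,0],[1,0.013,-0.022,0.12,0,0,0],[1,0.013,-0.022,0.12,0,0,0],[1,0.013,-0.022,0.12,0,0,0],[1,0.013,-0.022,0.12,0,0,0]]' 45;python3 -m pendant '[[1,0,0,0,0,0,0],[1,0,0,0,0,0,0],[1,0,0,-0.07,0,0,0],[1,0,0,-0.17,0,0,0],[1,0,0,-0.28,0,0,0],[1,0,0,-0.28,0,0,0]]';  python3 go.py .6215 .0945 .11
```

```text
time: 18.88
ee_pos: [0.3653, -0.3004, 0.0274]
eef_rot: [0.0, 1.0, -0.0, 0.0]
ft_force: [-0.5, -1.7, 1.9]
width: 0.0569
grip_force: 45.0
time: 19.62
ee_pos: [0.3657, -0.2999, 0.1118]
eef_rot: [0.0, 1.0, 0.0, 0.001]
ft_force: [0.4, 0.3, -8.1]
width: 0.0571
grip_force: 45.0
t 19.625 shift [-0.852  1.315  0.008] turn [ 0.     0.001 -0.   ] j [-0.11  0.12  0.76  2.03 -0.1   1.02  2.26]
```

```bash
python3 -m pendant '[[1,-0.07,0.1,0,0,0,0],[1,-0.16,0.25,0,0,0,0],[1,-0.26,0.4,0,0,0,0],[1,-0.36,0.56,0,0,0,0],[1,-0.46,0.71,0,0,0,0],[1,-0.56,0.86,0,0,0,0],[1,-0.65,1,0,0,0,0],[1,-0.65,1,0,0,0,0]]';python3 -m pendant '[[1,-0.1,0.15,0,0,0,0],[1,-0.2,0.313,0,0,0,0],[1,-0.2,0.313,0,0,0,0],[1,-0.2,0.313,0.08,0,0,0],[1,-0.2,0.313,0.16,0,0,0],[1,-0.2,0.313,0.16,0,0,0],[1,-0.2,0.313,0.16,0,0,0]]';python3 - <<'E'
from h import *
s=save("side","pics/s7.png")
cv2.imwrite("pics/c7.png",cv2.resize(s[0][180:260,340:460],(600,400),interpolation=2)[:,:,::-1])
E
python3 go.py .6215 .0945 .037
```

```text
time: 20.62
ee_pos: [0.5602, 0.0052, 0.1078]
eef_rot: [-0.003, 1.0, 0.001, -0.002]
ft_force: [-0.1, -1.5, -9.3]
width: 0.0567
grip_force: 45.0
time: 21.5
ee_pos: [0.6201, 0.0933, 0.0628]
eef_rot: [0.0, 1.0, -0.0, -0.0]
ft_force: [0.3, -0.2, -7.0]
width: 0.0568
grip_force: 45.0
t 21.55 shift [-0.003  0.003  0.088] turn [ 0.  0. -0.] j [-0.56  0.51  0.44  1.66 -0.24  1.03  1.53]
```

View pics/c7.png

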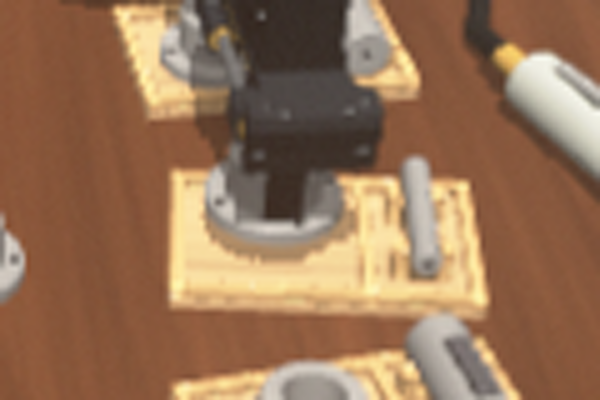

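The small hub is above the thin-shaft pocket, at crop (277,210). I'll lower it.

```bash
python3 -m pendant '[[1,0,0,0.03,0,0,0],[1,0,0,0.06,0,0,0],[1,0,0,0.075,0,0,0],[1,0,0,0.083,0,0,0],[1,0,0,0.088,0,0,0],[1,0,0,0.091,0,0,0],[1,0,0,0.091,0,0,0]]'; python3 -m pendant '[[1,0,0,0.003,0,0,0],[1,0,0,0.006,0,0,0],[1,0,0,0.006,0,0,0]]'
```

```text
time: 22.42
ee_pos: [0.6203, 0.0938, 0.0359]
eef_rot: [0.0, 1.0, 0.0, 0.0]
ft_force: [0.9, 0.2, -7.9]
width: 0.0568
grip_force: 45.0
time: 22.8
ee_pos: [0.6202, 0.0937, 0.034]
eef_rot: [0.0, 1.0, 0.0, -0.0]
ft_force: [0.8, 0.0, -8.3]
width: 0.0565
grip_force: 45.0
```

```bash
python3 -m pendant '[[1,0,0,0.002,0,0,0],[1,0,0,0.004,0,0,0],[1,0,0,0.004,0,0,0]]'
```

```text
time: 23.18
ee_pos: [0.6204, 0.0938, 0.0335]
eef_rot: [0.0, 1.0, 0.0, 0.0]
ft_force: [-5.0, -0.6, 4.3]
width: 0.0567
grip_force: 45.0
```

```bash
python3 -m pendant '[[-1,0,0,0,0,0,0],[-1,0,0,0,0,0,0],[-1,0,0,0,0,0,0],[-1,0,0,0,0,0,0],[-1,0,0,-0.12,0,0,0],[-1,0,0,-0.28,0,0,0],[-1,0,0,-0.28,0,0,0]]'; python3 -m pendant '[[-1,0.15,-0.016,0,0,0,0],[-1,0.33,-0.016,0,0,0,0],[-1,0.5,-0.016,0,0,0,0],[-1,0.644,-0.016,0,0,0,0],[-1,0.644,-0.016,0.1,0,0,0],[-1,0.644,-0.016,0.2,0,0,0],[-1,0.644,-0.016,0.2,0,0,0],[-1,0.644,-0.016,0.2,0,0,0]]'; python3 - <<'E'
from h import *
s=save("side","pics/s8.png")
cv2.imwrite("pics/c8.png",cv2.resize(s[0][170:270,300:460],(640,400),interpolation=2)[:,:,::-1])
E
python3 go.py .427 .089 .028
```

```text
time: 24.05
ee_pos: [0.6227, 0.0939, 0.1209]
eef_rot: [0.0, 1.0, 0.001, 0.003]
ft_force: [-0.0, 0.8, 0.3]
width: 0.0872
grip_force: 0.0
time: 25.05
ee_pos: [0.4275, 0.089, 0.0575]
eef_rot: [0.0, 1.0, -0.0, 0.0]
ft_force: [-0.9, 0.3, 0.7]
width: 0.0868
grip_force: 0.0
t 25.1 shift [ 0.003 -0.001  0.099] turn [ 0.     0.001 -0.   ] j [-0.74  0.11  0.46  2.15 -0.06  0.89  1.32]
```

View pics/c8.png

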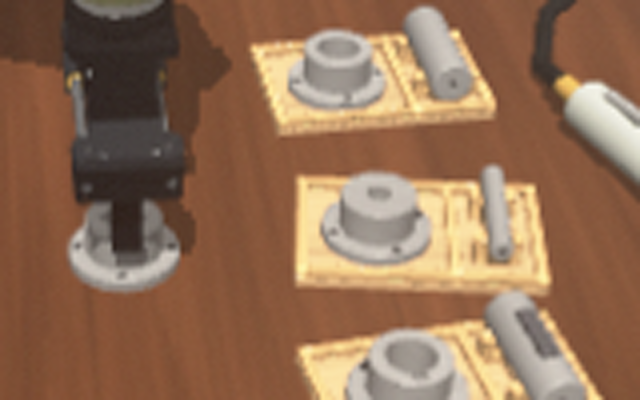

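The small hub sits flat in its pocket, at crop (378,220), and the fingers straddle the square hub. I'll grip it and carry it to the pan.

```bash
python3 -m pendant '[[-1,0,0,0.06,0,0,0],[-1,0,0,0.099,0,0,0],[-1,0,0,0.099,0,0,0],[1,0,0,0.099,0,0,0],[1,0,0,0.099,0,0,0],[1,0,0,0.099,0,0,0],[1,0,0,0.099,0,0,0],[1,0,0,0.099,0,0,0]]' 45;python3 -m pendant '[[1,0,0,0,0,0,0],[1,0,0,-0.07,0,0,0],[1,0,0,-0.17,0,0,0],[1,0,0,-0.28,0,0,0],[1,0,0,-0.28,0,0,0]]'; python3 -m pendant '[[1,-0.05,-0.1,0,0,0,0],[1,-0.11,-0.27,0,0,0,0],[1,-0.18,-0.44,0,0,0,0],[1,-0.25,-0.61,0,0,0,0],[1,-0.32,-0.78,0,0,0,0],[1,-0.38,-0.92,0,0,0,0],[1,-0.41,-1,0,0,0,0],[1,-0.41,-1,0,0,0,0]]';python3 go.py .5945 -.32 .06
```

```text
time: 26.1
ee_pos: [0.4272, 0.089, 0.0273]
eef_rot: [0.0, 1.0, 0.0, 0.0]
ft_force: [-0.7, -2.1, 4.0]
width: 0.0582
grip_force: 45.0
time: 26.72
ee_pos: [0.4279, 0.0896, 0.1122]
eef_rot: [0.0, 1.0, 0.001, 0.001]
ft_force: [0.4, 0.0, -7.7]
width: 0.058
grip_force: 45.0
time: 27.72
ee_pos: [0.5486, -0.2133, 0.1085]
eef_rot: [0.002, 1.0, -0.001, -0.002]
ft_force: [0.0, -0.8, -6.4]
width: 0.0579
grip_force: 45.0
t 27.725 shift [-0.155 -0.355  0.162] turn [-0.001 -0.002 -0.002] j [-0.25  0.42  0.68  1.74 -0.29  1.09  2.09]
```

```bash
python3 -m pendant '[[1,-0.08,-0.17,0,0,0,0],[1,-0.148,-0.355,0,0,0,0],[1,-0.148,-0.355,0,0,0,0],[1,-0.148,-0.355,0.08,0,0,0],[1,-0.148,-0.355,0.16,0,0,0],[1,-0.148,-0.355,0.16,0,0,0],[1,-0.148,-0.355,0.16,0,0,0]]';python3 - <<'E'
from h import *
s=save("side","pics/s9.png")
cv2.imwrite("pics/c9.png",cv2.resize(s[0][260:380,340:480],(560,480),interpolation=2)[:,:,::-1])
E
python3 go.py .5945 -.32 .034
```

```text
time: 28.6
ee_pos: [0.5944, -0.317, 0.0633]
eef_rot: [-0.0, 1.0, 0.0, -0.0]
ft_force: [0.2, 0.8, -6.1]
width: 0.0578
grip_force: 45.0
t 28.65 shift [ 0.001 -0.009  0.099] turn [-0.  0. -0.] j [-0.03  0.65  0.64  1.53 -0.42  1.1   2.28]
```

View pics/c9.png

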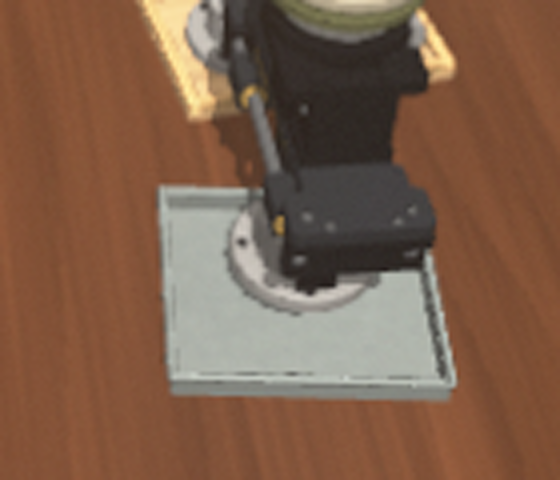

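The square hub is over the pan, at crop (305,260), and clear of the walls. I'll lower it.

```bash
python3 -m pendant '[[1,0,-0.005,0.03,0,0,0],[1,0,-0.005,0.06,0,0,0],[1,0,-0.005,0.08,0,0,0],[1,0,-0.005,0.09,0,0,0],[1,0,-0.005,0.096,0,0,0],[1,0,-0.005,0.099,0,0,0],[1,0,-0.005,0.099,0,0,0]]'; python3 -m pendant '[[1,0,0,0.003,0,0,0],[1,0,0,0.006,0,0,0],[1,0,0,0.006,0,0,0]]'
```

```text
time: 29.52
ee_pos: [0.5943, -0.319, 0.0335]
eef_rot: [0.0, 1.0, 0.0, 0.0]
ft_force: [0.2, 0.3, -6.4]
width: 0.0579
grip_force: 45.0
time: 29.9
ee_pos: [0.5942, -0.319, 0.0315]
eef_rot: [0.0, 1.0, 0.0, -0.0]
ft_force: [0.8, 0.5, -7.3]
width: 0.0578
grip_force: 45.0
```

```bash
python3 -m pendant '[[1,0,0,0.002,0,0,0],[1,0,0,0.004,0,0,0],[1,0,0,0.004,0,0,0]]'; python3 -m pendant '[[1,0,0,0.001,0,0,0],[1,0,0,0.002,0,0,0],[1,0,0,0.002,0,0,0]]'
```

```text
time: 30.28
ee_pos: [0.5943, -0.319, 0.0306]
eef_rot: [0.0, 1.0, 0.0, 0.0]
ft_force: [-1.0, -0.2, -4.1]
width: 0.0576
grip_force: 45.0
time: 30.65
ee_pos: [0.5943, -0.319, 0.0305]
eef_rot: [0.0, 1.0, 0.0, 0.0]
ft_force: [-3.3, 3.5, 3.6]
width: 0.058
grip_force: 45.0
```

Contact. I'll release, rise, move clear and check everything.

```bash
python3 -m pendant '[[-1,0,0,0,0,0,0],[-1,0,0,0,0,0,0],[-1,0,0,0,0,0,0],[-1,0,0,0,0,0,0],[-1,0,0,-0.12,0,0,0],[-1,0,0,-0.28,0,0,0],[-1,0,0,-0.45,0,0,0],[-1,0,0,-0.45,0,0,0]]'; python3 -m pendant '[[-1,0.2,0,0,0,0,0],[-1,0.4,0,0,0,0,0],[-1,0.5,0,0,0,0,0],[-1,0.5,0,0,0,0,0],[-1,0.5,0,0,0,0,0],[-1,0.5,0,0,0,0,0]]'; python3 - <<'E'
from h import *
s=save("side","pics/s10.png");t=save("top","pics/t10.png")
cv2.imwrite("pics/c10.png",np.hstack([cv2.resize(s[0][165:365,290:470],(450,500),interpolation=2),cv2.resize(t[0][100:300,340:480],(350,500),interpolation=2)])[:,:,::-1])
E
```

```text
time: 31.65
ee_pos: [0.596, -0.3206, 0.1695]
eef_rot: [0.0, 1.0, -0.001, 0.003]
ft_force: [-0.4, 0.2, -1.0]
width: 0.087
grip_force: 0.0
time: 32.4
ee_pos: [0.4452, -0.3187, 0.1645]
eef_rot: [-0.0, 1.0, -0.0, -0.0]
ft_force: [-0.1, 0.4, 0.5]
width: 0.0871
grip_force: 0.0
```

View pics/c10.png

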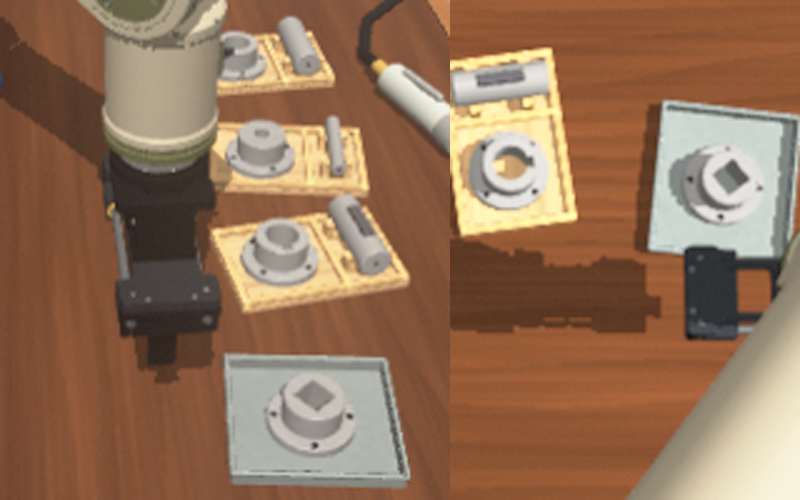

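All four hubs sit flat and inside: the square one in the pan at side crop (312,410), the keyed at (280,250), the small at (262,148) and the large at (240,55). The robot is clear.

```bash
python3 -c "
from bench import r
print(r.close_job())"
```

```text
the job is handed in; nothing more can be done
None
```

The three hubs are set in the trays of their matching shafts and the square-bore hub is in the grey pan, each set down gently; the job was handed in at about 32 s of the 102 s allowed.

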